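# Line up a shifted cover plate with a drift pin and fit its bolt

### The arm

A 7-joint arm with a two-finger parallel gripper is mounted at the origin on the work surface. World frame = base frame: x ahead of the robot, y to its left, z up, the work surface at z = 0. Lengths are in m, angles in rad, forces in N, time in s.
With the tool pointing down it reaches from about 0.425 to 0.925 m from the base axis. Payload 6.8 kg.
Tool frame: the origin (TCP) lies between the finger pads; the fingertips stand 19 mm ahead of it and the grasp point (between the pads) is the TCP (bot.tip_reach is the z of the fingertips in the tool frame, in m); z points along the fingers, y is the direction in which the jaws open and shut (so a half turn about z gives the same grasp; the last joint's range is limited). The gripper opens to 88 mm and grips with 3 to 60 N. Pads are 20 mm wide; open, the fingers measure 115 mm over their backs; the gripper's body (75 mm by 178 mm) begins 61 mm behind the grasp point.
Start: joints at [-0.108, 0.477, 0.022, 1.555, -0.011, 1.109, -0.083], TCP at [0.675, 0, 0.242] pointing down, gripper open.
Joint ranges: [-2.96, 2.96], [-0.34, 2.1], [-1.41, 1.46], [0.24, 2.44], [-1.37, 4.51], [0.17, 1.92], [-2.96, 2.96]. Speed limits (rad/s): [2.39, 2.39, 3.14, 3.14, 3.14, 3.14, 3.14].

### API

Orientations are given as a rotation vector (axis times angle).
In Python, from rig import bot, vision gives the robot as it stands.
- The arm moves only by the shell command python3 -m pendant 'ROWS' [FORCE]. ROWS is JSON, a list of rows, each an object of numbers: "dx", "dy", "dz": the shift along the tool's x, y, z in m; "spin": the turn about the tool's z in rad; "fingers": the finger opening in m, from 0 to 0.0878. A call has 1 to 12 rows; each row shifts and turns the commanded pose from where the row before left it, along the tool's axes as they then stand; what a row does not reach is not made up. A row lasts 1/12 s, in which the tool goes at most 41.7 mm and 7.16 degrees, less where a joint would pass 70% of its speed; a pose out of reach is approached as far as the arm can. A call is refused whole if a number of a shift passes 0.0417 or a number of a turn 0.125, either way. A call with a gripper value outside its range is refused whole. The fingers move at their own pace and stop on an object; FORCE is the grip in N (left out, the last holds). Time passes only in rows, so rows that do not move let the fingers close. It gives the time, the measured TCP pose, the force and the opening at its end, in the units of the state.
- bot.state(): the state, without advancing time (a new reading comes with each control period).
- vision.get_image(name): name is "scene" or "side" or "wrist"; returns a dict with "img" (400x640x3 uint8, red, green, blue), "fx", "fy", "cx", "cy" (pixels), "k1" (the pictures are not rectified: a ray, as slopes to the right and down, at radius r is drawn at 1 + k1 r^2 times it, then the intrinsics apply), "R" (3x3) and "t" (3): a world point X has camera coordinates R X + t. Camera axes: x right, y down, z forward; pixel columns grow to the right and rows downward; lengths in m; the calibration is good to about 2 mm. A picture is of the moment at which its call begins. There is no depth.
- bot.job_done(): hands the job in, once; it reports no verdict.
The state is a dict: "clock": time; "qpos": joint angles; "joint_vel": joint speeds; "joint_torque": joint torques, N m; "position": TCP position; "tool_rot": TCP orientation; "contact_force": force on the tool from outside, world axes, zero at the start; "torque": the same for the moment, N m; "opening": opening from 0.0 (shut) to 1.0 (fully open).
Only numpy, scipy, OpenCV 4.12 (cv2) and the standard library are available. Lean on these libraries where they do the work, as an engineer would, in place of code of your own. Each camera call takes 0.05 s, during which the arm holds its last target. There are 200 camera calls.

### The job

The loose blue plate on the welding jig has shifted, so its two holes no longer line up with the sockets below. Push the red-handled drift pin down through the red-ringed hole until you feel its tip bottom on the stop hidden in the socket, then bottom the brass-headed bolt in the other hole in the same way, and leave both standing there. Go down slowly, for the stops are hard, and finish each with a firm push of about 15 N on its stop, never above 30 N on plate or jig, and leave everything else on the table where it is.

Things in the scene. Friction and masses are not known exactly. Their poses are not given: they have to be found in the camera images.
- stand: fixed dark steel jig block, 110 x 200 mm (its own x, y), 50 mm tall, under the blue plate. Origin at the centre of its underside, on the table; z up. Two sockets 15.8 mm across at its own x = 0, y = +45 mm (red) and -45 mm (plain); each ends on a hard stop, unseen, 10 to 20 mm above the table, different each time and in each socket: a pin is stopped there before its collar reaches the plate
- socket_red (a point): centre of the mouth of the jig socket under the red-ringed hole, on the jig block's top face (50 mm above the table); mostly hidden by the plate
- socket_plain (a point): the same for the jig's other socket, 90 mm from the first
- plate: loose blue plate, 90 x 170 mm (its own x, y), 8 mm thick on 1 mm corner pads (included), 0.35 kg, flat on the jig by friction alone, shifted up to 5 mm and slightly turned: a pin's tip still passes both holes, its shank does not until the plate slides. Origin at the centre of its underside. Through holes 15.8 mm across at its own y = +45 mm (ringed in red) and y = -45 mm (plain)
- hole_red (a point): centre of the red-ringed hole at the plate's top face, 8 mm above the jig's top face
- hole_plain (a point): centre of the plate's other hole at its top face
- pin_mid (a point): drift pin with a red handle ringed in black, 100 mm tall, 0.15 kg, upright in a rack hole. Point on its axis 50 mm above the tip, z up. From the tip: cone 24 mm long, 4 to 14 mm diameter; 14 mm shank; collar 32 mm across from 50 to 56 mm; 22 mm thick handle from 56 to 100 mm (6 to 50 mm above this point). Home: tip on the socket's stop, collar 2 to 12 mm above the plate
- bolt_mid (a point): bolt, tall brass hexagonal head, 100 mm tall, 0.15 kg, upright in a rack hole. Point on its axis 50 mm above the tip, z up. From the tip: cone 24 mm long, 6 to 14 mm diameter; 14 mm shank; collar 32 mm across from 50 to 56 mm; 22 mm thick handle from 56 to 100 mm (6 to 50 mm above this point). Home: tip on the socket's stop, collar 2 to 12 mm above the plate
- pin: the drift pin again; origin at its tip, z up along its axis
- bolt: the bolt again; origin at its tip, z up along its axis
- rack: fixed aluminium rack, 70 x 150 mm (its own x, y), 56 mm tall, origin under its centre. The pin and the bolt stand in its two through holes (17.5 mm across, at its own y = +40 and -40 mm), either one in either hole, collars resting on its top face
- torch: practice welding torch, blue body, black handle, red nozzle, about 340 mm long, loose on the table; a bystander, leave it alone
- brush: brush, loose on the table; a bystander, leave it alone
- driver: yellow-handled screwdriver, loose on the table; a bystander, leave it alone
- coupon: loose blue practice coupon, 50 x 120 x 10 mm, loose on the table; a bystander, leave it alone
- spray: yellow spray can, 66 mm across, 190 mm tall, loose on the table; a bystander, leave it alone
- hammer: hammer, loose on the table; a bystander, leave it alone
There are look-alikes about, which are no part of the job. What is shaped like the bolt but green is not meant. What is shaped like the pin but green is not meant.

How it is judged:
By the outcome, as a careful person would: the job done as asked, in the order asked, and still so for the second after the job is handed in, with the robot touching nothing.
It also fails if it takes over 70 s, if anything falls off the work surface, if the arm or the gripper's body presses on something with over 40 N, if the wrist force passes 120 N, or if a joint passes its speed limit or range.

## Working session

There is one attempt and no reset: what is moved stays moved. The work goes in short steps, Python scripts to look and compute and a shell command to move; the robot and the scene stay as the last step left them, time stands still between calls to the robot, and variables do not carry over. Pictures are saved under pics/ and viewed, about 8 in all and at most 12, crops included, and the job is handed in when it is done.

```bash
mkdir -p pics; ls
cat > h.py <<'E'
import numpy as np, cv2
from rig import bot, vision
from scipy.spatial.transform import Rotation as Rn
def grab(n,save=None):
    d=vision.get_image(n); d['img']=np.array(d['img'])
    if save: cv2.imwrite('pics/'+save,cv2.cvtColor(d['img'],cv2.COLOR_RGB2BGR))
    return d
def ray(d,u,v):
    K=np.array([[d['fx'],0,d['cx']],[0,d['fy'],d['cy']],[0,0,1]],float)
    p=cv2.undistortPoints(np.array([[[u,v]]],float),K,np.array([d['k1'],0,0,0],float))[0,0]
    R=np.array(d['R']);t=np.array(d['t']); r=R.T@np.array([p[0],p[1],1]); return -R.T@t, r/np.linalg.norm(r)
def onz(d,u,v,z):
    c,r=ray(d,u,v); return c+r*(z-c[2])/r[2]
def tri(*obs):
    A=np.zeros((3,3));b=np.zeros(3)
    for d,u,v in obs:
        c,r=ray(d,u,v);P=np.eye(3)-np.outer(r,r);A+=P;b+=P@c
    x=np.linalg.solve(A,b); return x,[np.linalg.norm((np.eye(3)-np.outer(ray(*o)[1],ray(*o)[1]))@(x-ray(*o)[0])) for o in obs]
def proj(d,X):
    K=np.array([[d['fx'],0,d['cx']],[0,d['fy'],d['cy']],[0,0,1]],float)
    return cv2.projectPoints(np.array([X],float),cv2.Rodrigues(np.array(d['R'],float))[0],np.array(d['t'],float),K,np.array([d['k1'],0,0,0],float))[0][0,0]
def cents(d,lo,hi,amin=30):
    h=cv2.cvtColor(d['img'],cv2.COLOR_RGB2HSV); m=cv2.inRange(h,np.array(lo),np.array(hi))
    n,l,s,c=cv2.connectedComponentsWithStats(m); return [(s[i].tolist(),c[i].round(1).tolist()) for i in range(1,n) if s[i][4]>=amin],m
E
python3 - <<'E'
from h import *
import pickle
D={n:grab(n,n+'0.png') for n in ('scene','side','wrist')}
pickle.dump(D,open('D0.pkl','wb'))
for n,d in D.items(): print(n,d['fx'],d['k1'],(-np.array(d['R']).T@d['t']).round(3))
print(bot.state())
E
```

```text
pics
scene 447.07214650116885 -4.8190059768012856e-05 [ 1.214 -0.648  0.845]
side 405.0585988824193 0.006080315980194983 [-0.106  0.636  0.826]
wrist 275.35245962155915 0.013162539121229649 [0.675 0.078 0.384]
{'clock': 0.15, 'qpos': array([-0.10809429,  0.47762996,  0.02235872,  1.55613361, -0.01148507,
        1.10929584, -0.08308748]), 'joint_vel': array([ 0.00028096, -0.00238669,  0.00023821, -0.00359596,  0.00060161,
        0.00082453,  0.00024892]), 'joint_torque': array([ 2.56581799e-03, -5.83290482e+01,  1.53667007e+00, -2.72875071e+01,
       -5.42110554e-02,  1.44432642e-02,  8.67239464e-05]), 'position': array([ 6.74602970e-01, -1.62759414e-05,  2.40930371e-01]), 'tool_rot': array([-2.22080622e+00, -2.22085394e+00,  1.60478708e-03]), 'contact_force': array([ 0.00332653, -0.380163  , -0.00588894]), 'torque': array([0.00060555, 0.0009023 , 0.01508883]), 'opening': 0.9990851057071621}
```

View pics/scene0.png

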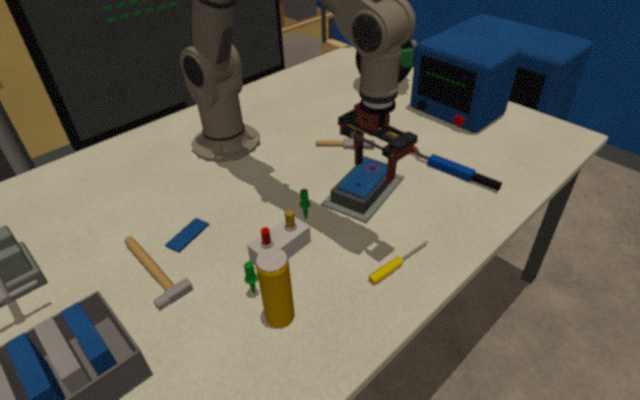

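View pics/side0.png

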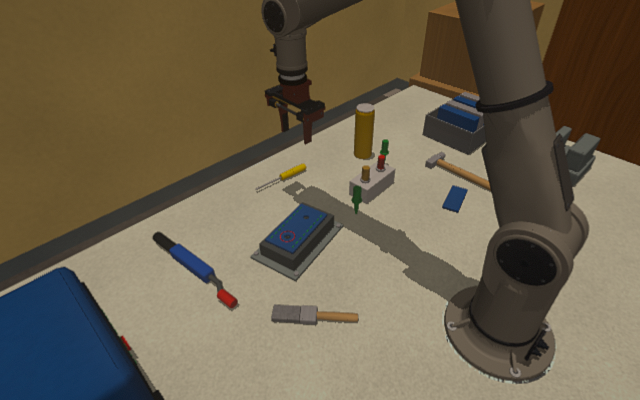

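View pics/wrist0.png

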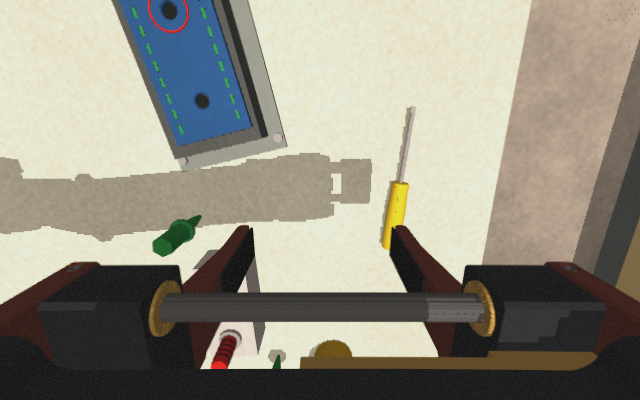

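The scene picture shows the rack with the red pin at (266,236) and the brass bolt at (290,219). There are green look-alikes at (305,200) and (250,275), and the plate is at (362,182). In the wrist picture the red-ringed hole is at (169,11) and the plain hole at (202,101). The side picture shows red at (381,162) and brass at (366,173).

```bash
python3 - <<'E'
from h import *
import pickle
D=pickle.load(open('D0.pkl','rb'))
roi={'scene':{'red':(255,225,275,250),'brass':(280,207,298,232),'ga':(295,185,315,222),'gb':(240,258,260,298)},'side':{'red':(373,152,390,173),'brass':(358,163,374,184),'ga':(349,183,365,216),'gb':(378,136,392,156)}}
rng={'red':((0,150,60),(8,255,255)),'brass':((12,90,40),(30,255,255)),'ga':((50,100,20),(80,255,255)),'gb':((50,100,20),(80,255,255))}
top={}
for k in rng:
  obs=[];ob2=[]
  for n in ('scene','side'):
    x0,y0,x1,y1=roi[n][k]; h=cv2.cvtColor(D[n]['img'],cv2.COLOR_RGB2HSV)
    m=cv2.inRange(h,*map(np.array,rng[k])); mm=np.zeros_like(m); mm[y0:y1,x0:x1]=m[y0:y1,x0:x1]
    ys,xs=np.nonzero(mm); print(k,n,xs.min(),xs.max(),ys.min(),ys.max(),len(xs),xs.mean().round(1),ys.mean().round(1))
    obs.append((D[n],xs.mean(),ys.mean()))
  print(k,tri(*obs))
d=D['wrist']
for u,v in ((169,11),(202,101)): print(onz(d,u,v,.058))
h=cv2.cvtColor(d['img'],cv2.COLOR_RGB2HSV)
print(d['R'])
E
python3 - <<'E'
import sys; sys.path.insert(0,'.')
import cv2,numpy as np
a=cv2.imread('pics/scene0.png')[140:300,230:410]; b=cv2.imread('pics/side0.png')[130:280,240:410]
a=cv2.resize(a,(400,int(400*160/180)),interpolation=cv2.INTER_CUBIC);b=cv2.resize(b,(400,int(400*150/170)),interpolation=cv2.INTER_CUBIC)
h=max(a.shape[0],b.shape[0]);f=lambda i:cv2.copyMakeBorder(i,0,h-i.shape[0],0,0,cv2.BORDER_CONSTANT)
cv2.imwrite('pics/crop0.png',np.hstack([f(a),f(b)]))
E
```

```text
red scene 261 269 228 244 102 265.3 235.3
red side 378 384 155 168 70 380.8 161.1
red (array([ 0.54066603, -0.23641093,  0.08649172]), [np.float64(1.336962202707179e-05), np.float64(1.3369622026979104e-05)])
brass scene 285 294 209 227 155 289.4 217.9
brass side 362 369 165 180 108 365.2 172.4
brass (array([ 0.53504058, -0.15527683,  0.08649741]), [np.float64(0.0004976789996159891), np.float64(0.0004976789996159246)])
ga scene 300 309 190 217 161 304.2 201.7
ga side 352 361 186 213 153 356.6 197.1
ga (array([ 0.4924049 , -0.06998956,  0.06262746]), [np.float64(0.000428948563003993), np.float64(0.0004289485630040041)])
gb scene 244 256 262 291 224 250.0 274.8
gb side 380 388 140 154 85 384.3 147.4
gb (array([ 0.60054227, -0.32901289,  0.069152  ]), [np.float64(0.0006677489237672475), np.float64(0.0006677489237671561)])
[0.51870036 0.17850195 0.058     ]
[0.54098504 0.09194054 0.058     ]
[[ 9.99999258e-01 -7.04104799e-04 -9.93855070e-04]
 [-3.90995389e-04 -9.58364206e-01  2.85548412e-01]
 [-1.15353113e-03 -2.85547812e-01 -9.58363771e-01]]
```

View pics/crop0.png

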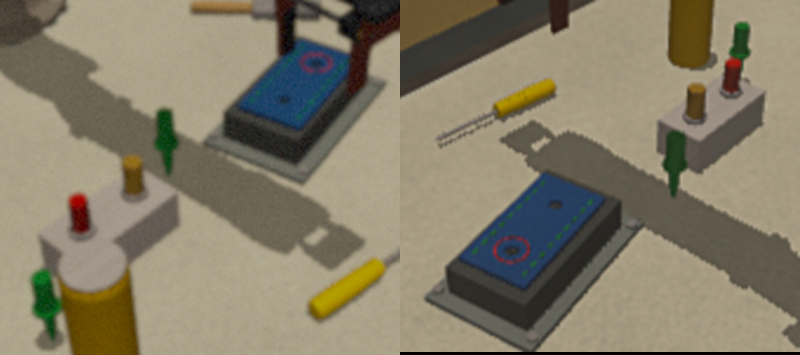

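The crop confirms that the red pin and the brass bolt stand in the rack, with the green look-alikes upright beside it. Next I move over the plate for a close view.

```bash
python3 -m pendant '[{"dx":0.03,"dy":-0.035},{"dx":0.03,"dy":-0.035},{"dx":0.03,"dy":-0.035},{"dx":0.03,"dy":-0.03},{},{},{}]'
python3 - <<'E'
from h import *
import pickle
D=pickle.load(open('D0.pkl','rb'))
for n,u,v in (('scene',272,258),('side',365,107)): print('spray',onz(D[n],u,v,.19))
print('spray base',onz(D['scene'],278,318,0),onz(D['side'],363,155,0))
d=grab('wrist','wrist1.png'); pickle.dump(d,open('D1.pkl','wb')); print(bot.state()['position'],bot.state()['contact_force'])
E
```

```text
spray [ 0.69257322 -0.32228818  0.19      ]
spray [ 0.69264254 -0.32505601  0.19      ]
spray base [ 0.6923295  -0.32999032  0.        ] [ 0.68721621 -0.32303711  0.        ]
[6.74665462e-01 2.72500177e-05 2.41066616e-01] [-0.18412635 -0.74905312 -0.38357601]invalid input at $[0]: expected keys dx, dy, dz, spin, fingers
```

View pics/wrist1.png

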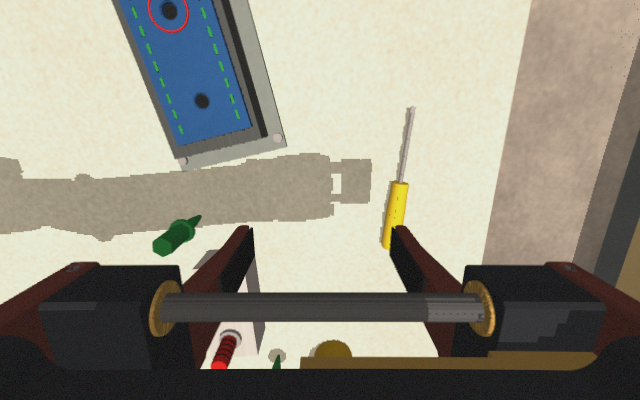

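The move was refused because every key must be given in every row, so the view is unchanged. I repeat it in full.

```bash
python3 -m pendant '[{"dx":0.03,"dy":-0.035,"dz":0,"spin":0,"fingers":0.08},{"dx":0.03,"dy":-0.035,"dz":0,"spin":0,"fingers":0.06},{"dx":0.03,"dy":-0.035,"dz":0,"spin":0,"fingers":0.06},{"dx":0.03,"dy":-0.03,"dz":0,"spin":0,"fingers":0.06},{"dx":0,"dy":0,"dz":0,"spin":0,"fingers":0.06},{"dx":0,"dy":0,"dz":0,"spin":0,"fingers":0.06},{"dx":0,"dy":0,"dz":0,"spin":0,"fingers":0.06}]'
python3 - <<'E'
from h import *
import pickle
d=grab('wrist','wrist2.png'); pickle.dump(d,open('D1.pkl','wb')); print(bot.state()['position'],bot.state()['contact_force'])
E
```

```text
clock: 0.78
position: [0.551, 0.1105, 0.2419]
tool_rot: [2.221, 2.221, 0.0]
contact_force: [0.1, -0.6, -0.1]
opening: 0.688
[0.5514395  0.10976578 0.24177648] [0.40224607 0.32754804 0.53448639]
```

View pics/wrist2.png

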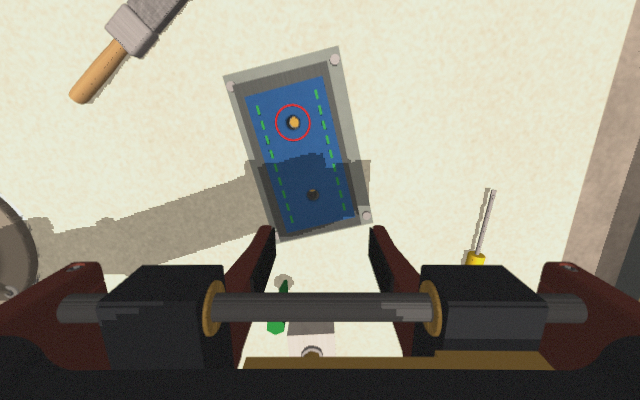

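The red ring is at (293,122) and the plain hole at (312,194). All four jig flange bolts are visible. I zoom in on this patch and take the measurements.

Run:
```python
from h import *
import pickle
D=pickle.load(open('D0.pkl','rb'));d=pickle.load(open('D1.pkl','rb'));w0=D['wrist']
def ring(d,roi):
    x0,y0,x1,y1=roi;h=cv2.cvtColor(d['img'],cv2.COLOR_RGB2HSV)[y0:y1,x0:x1]
    m=((h[...,0]<8)|(h[...,0]>170))&(h[...,1]>120)&(h[...,2]>70)
    ys,xs=np.nonzero(m); e=cv2.fitEllipse(np.c_[xs,ys].astype(np.float32)); return e[0][0]+x0,e[0][1]+y0,e[1]
def dark(d,roi):
    x0,y0,x1,y1=roi;h=cv2.cvtColor(d['img'],cv2.COLOR_RGB2HSV)[y0:y1,x0:x1]
    m=~((h[...,0]>95)&(h[...,0]<125)&(h[...,1]>110)&(h[...,2]>15))
    ys,xs=np.nonzero(m); return xs.mean()+x0,ys.mean()+y0,len(xs),xs.min()+x0,xs.max()+x0,ys.min()+y0,ys.max()+y0
r1=ring(d,(270,98,318,146));p1=dark(d,(302,184,322,204));p0=dark(w0,(190,89,214,113));q1=dark(d,(284,112,304,132));q0=dark(w0,(157,0,181,23));r0=ring(w0,(144,0,192,35))
print(r1,r0);print('plain',p1,p0);print('redhole',q1,q0)
print('red tri',tri((d,*r1[:2]),(w0,*q0[:2])),onz(d,*r1[:2],.058),onz(d,*q1[:2],.058)); print('plain tri',tri((d,*p1[:2]),(w0,*p0[:2])),onz(d,*p1[:2],.058),onz(w0,*p0[:2],.058))
c=d['img'][40:250,215:385]; g=d['img'][98:146,270:318]
a=cv2.resize(c,None,fx=2.8,fy=2.8,interpolation=cv2.INTER_CUBIC); b=cv2.resize(g,(300,300),interpolation=cv2.INTER_NEAREST)
o=np.zeros((588,800,3),np.uint8);o[:a.shape[0],:a.shape[1]]=a;o[:300,490:790]=b
e=cv2.resize(d['img'][180:208,298:326],(280,280),interpolation=cv2.INTER_NEAREST);e=cv2.convertScaleAbs(e,alpha=2);o[305:585,490:770]=e
cv2.imwrite('pics/crop1.png',o[...,::-1])
```

```text
(292.309757232666, 122.11481475830078, (33.851497650146484, 35.463741302490234)) (167.85850524902344, 9.465847969055176, (36.97044372558594, 45.55830001831055))
plain (np.float64(312.48275862068965), np.float64(194.31034482758622), 116, np.int64(307), np.int64(318), np.int64(189), np.int64(200)) (np.float64(202.55223880597015), np.float64(100.58955223880596), 134, np.int64(197), np.int64(208), np.int64(94), np.int64(107))
redhole (np.float64(292.9801324503311), np.float64(122.20529801324503), 151, np.int64(287), np.int64(299), np.int64(115), np.int64(129)) (np.float64(170.11111111111111), np.float64(10.969135802469136), 162, np.int64(164), np.int64(176), np.int64(3), np.int64(19))
red tri (array([0.51761096, 0.17975783, 0.05360232]), [np.float64(0.000186553200007389), np.float64(0.00018655320000736275)]) [0.5179324  0.17973746 0.058     ] [0.51869817 0.17963741 0.058     ]
plain tri (array([0.54012214, 0.09247587, 0.05439496]), [np.float64(8.006964336238447e-05), np.float64(8.00696433623641e-05)]) [0.54019113 0.09345934 0.058     ] [0.5416551  0.09237488 0.058     ]
```

View pics/crop1.png

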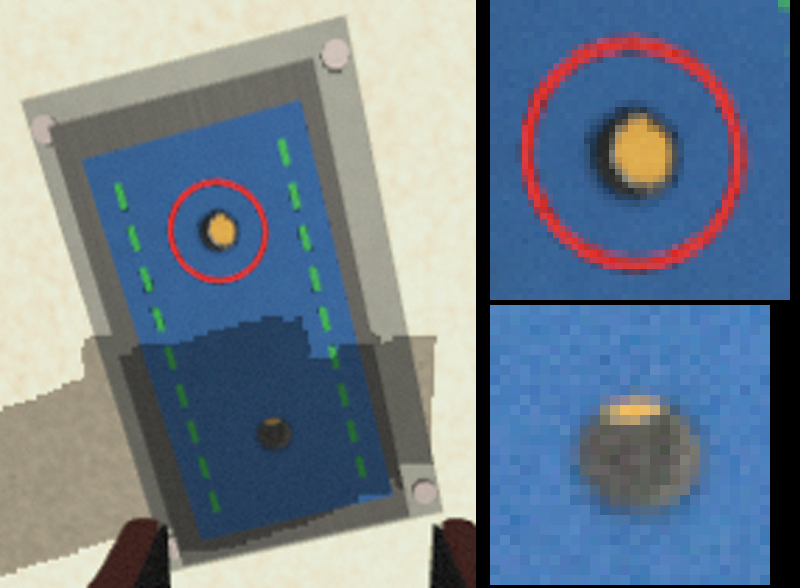

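The crop shows both sockets partly, as an amber stop through the red hole and a sliver through the plain one. The jig's top corners are at about crop (50,122), (315,60), (403,487) and (182,552). I fit the jig's top face from these and the flange bolts.

Run:
```python
from h import *
import pickle
D=pickle.load(open('D0.pkl','rb'));d=pickle.load(open('D1.pkl','rb'));w0=D['wrist']
f=lambda x,y:(215+x/2.8-.3,40+y/2.8-.3)
C=[f(50,122),f(315,60),f(403,487),f(182,552)]
P=np.array([onz(d,*c,.05) for c in C]); print(P.round(4)); print([np.linalg.norm(P[i]-P[(i+1)%4]).round(4) for i in range(4)])
B=[f(43,129),f(335,54),f(425,491)]
print('bolts',[onz(d,*b,.006).round(4) for b in B])
print('br bolt tri',tri((d,*B[2]),(w0,278,138)))
# gray profile across jig perpendicular to long axis at several stations, rays on z=.05
hr=np.array([.5183,.1797]);hp=np.array([.5405,.0930]);print('hole dist',np.linalg.norm(hr-hp))
y=(hr-hp)/np.linalg.norm(hr-hp);x=np.array([y[1],-y[0]]);m=(hr+hp)/2;print('plate yaw',np.degrees(np.arctan2(-y[0],y[1])),m)
for dd,n in ((d,'w1'),(w0,'w0')):
  for s in (.07,.0,-.05):
    out=[]
    for t in np.arange(-.08,.081,.002):
      u,v=proj(dd,[*(m+s*y+t*x),.05]); 
      out.append(int(cv2.getRectSubPix(dd['img'],(1,1),(float(u),float(v)))[0,0].mean()) if 0<=u<640 and 0<=v<400 else -1)
    print(n,s,out)
for t in (-.04,.042):
    print('along',t,[int(cv2.getRectSubPix(d['img'],(1,1),tuple(map(float,proj(d,[*(m+s*y+t*x),.05]))))[0,0].mean()) for s in list(np.arange(-.125,-.08,.002))+list(np.arange(.08,.125,.002))])
```

```text
[[0.4511 0.2217 0.05  ]
 [0.5578 0.2445 0.05  ]
 [0.5994 0.065  0.05  ]
 [0.4958 0.0323 0.05  ]]
[np.float64(0.1091), np.float64(0.1842), np.float64(0.1087), np.float64(0.1946)]
bolts [array([0.4345, 0.2231, 0.006 ]), array([0.5676, 0.2542, 0.006 ]), array([0.6174, 0.0466, 0.006 ])]
br bolt tri (array([0.61655211, 0.04777176, 0.00976886]), [np.float64(0.00026463759261415157), np.float64(0.0002646375926139874)])
hole dist 0.08949709492491921
plate yaw 14.362313489635302 [0.5294  0.13635]
w1 0.07 [222, 221, 222, 222, 219, 218, 221, 223, 179, 154, 155, 147, 102, 98, 98, 99, 101, 100, 99, 99, 98, 97, 107, 99, 99, 100, 100, 99, 99, 100, 100, 98, 101, 104, 100, 100, 102, 101, 104, 102, 104, 102, 102, 103, 104, 104, 103, 104, 102, 105, 102, 103, 104, 106, 106, 105, 111, 116, 107, 103, 104, 106, 104, 105, 103, 103, 108, 152, 160, 161, 162, 160, 160, 163, 160, 218, 223, 221, 217, 215, 219]
w1 0.0 [211, 218, 190, 148, 142, 143, 143, 127, 96, 94, 95, 76, 62, 62, 60, 60, 62, 63, 62, 62, 67, 65, 67, 65, 65, 65, 63, 63, 63, 63, 63, 66, 66, 64, 64, 63, 65, 65, 64, 67, 66, 65, 65, 64, 63, 65, 65, 66
[... 1380 characters left out ...]
100, 100, 100, 100, 101, 97, 82, 58, 45, 42, 43, 48, 55, 91, 103, 103, 101, 104, 102, 103, 101, 101, 102, 103, 102, 99, 99, 93, 105, 105, 104, 100, 86, 53, 97, 97, 91, 45, 44, 41, 45, 132, 157, 155, 154, 154, 153, 157, 158, 155, 116, 221]
along -0.04 [226, 226, 225, 224, 222, 224, 226, 225, 228, 226, 224, 221, 180, 108, 93, 78, 58, 59, 62, 62, 63, 62, 63, 99, 101, 99, 101, 99, 100, 99, 99, 100, 102, 111, 156, 156, 155, 156, 156, 185, 225, 226, 225, 226, 225, 223]
along 0.042 [223, 224, 225, 226, 227, 227, 226, 224, 225, 224, 226, 200, 121, 96, 95, 96, 97, 97, 96, 70, 66, 64, 65, 106, 101, 107, 109, 106, 107, 106, 105, 106, 108, 162, 163, 161, 163, 163, 172, 216, 217, 219, 219, 220, 223, 225]
```

Both sockets are fixed well enough: red about (0.516,0.179), plain about (0.537,0.0915), jig yaw about 13.4°. The holes are offset from them by 2 to 4 mm. Now I go over the rack.

```bash
python3 -m pendant '[{"dx":-0.038,"dy":-0.002,"dz":0,"spin":0,"fingers":0.06},{"dx":-0.038,"dy":-0.002,"dz":0,"spin":0,"fingers":0.06},{"dx":-0.038,"dy":-0.002,"dz":0,"spin":0,"fingers":0.06},{"dx":-0.038,"dy":-0.002,"dz":0,"spin":0,"fingers":0.06},{"dx":-0.038,"dy":-0.002,"dz":0,"spin":0,"fingers":0.06},{"dx":-0.038,"dy":-0.002,"dz":0,"spin":0,"fingers":0.06},{"dx":-0.038,"dy":-0.002,"dz":0,"spin":0,"fingers":0.06},{"dx":0,"dy":0,"dz":0,"spin":0,"fingers":0.06},{"dx":0,"dy":0,"dz":0,"spin":0,"fingers":0.06},{"dx":0,"dy":0,"dz":0,"spin":0,"fingers":0.06}]'
python3 - <<'E'
from h import *
import pickle
d=grab('wrist','wrist3.png'); pickle.dump(d,open('D2.pkl','wb')); print(bot.state()['position'],bot.state()['contact_force'])
o=cv2.resize(d['img'][100:400,200:440][...,::-1],None,fx=2,fy=2,interpolation=cv2.INTER_CUBIC); cv2.imwrite('pics/crop2.png',o)
E
```

```text
clock: 1.67
position: [0.5369, -0.1558, 0.2414]
tool_rot: [-2.223, -2.219, -0.0]
contact_force: [0.2, 0.8, 0.1]
opening: 0.682
[ 0.53702642 -0.15459809  0.2414019 ] [-0.60724528  0.29287035  0.05959146]
```

View pics/crop2.png

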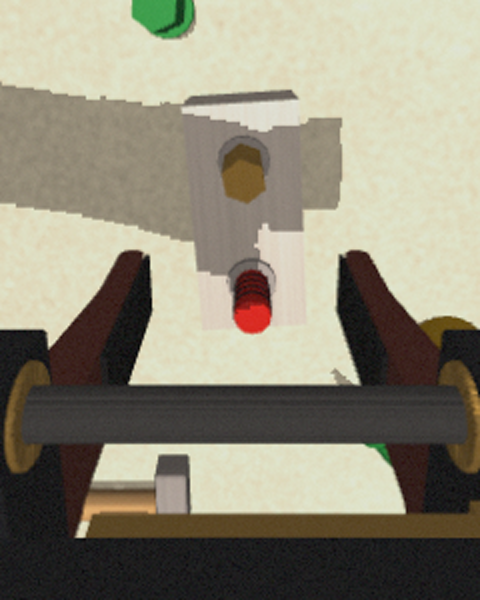

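The bolt's hex top is at image (321.5,191.5) and the pin's red top disc at (326.5,258.5), both clear of the fingers.

Run:
```python
from h import *
import pickle
D=pickle.load(open('D0.pkl','rb'));d=pickle.load(open('D2.pkl','rb'))
# top-face: scene/side top ends of handle masks
for k,w,s in (('pin',(326.5,258.5),((265.8,229.5),(381,156))),('bolt',(321.5,191.5),((290.2,211.5),(365.6,167)))):
    print(k,onz(d,*w,.106),tri((d,*w),(D['scene'],*s[0]),(D['side'],*s[1])))
print(proj(D['scene'],[.5407,-.2364,.106]),proj(D['side'],[.5407,-.2364,.106]))
```

```text
pin [ 0.54252125 -0.23434885  0.106     ] (array([ 0.54219751, -0.23478189,  0.1057595 ]), [np.float64(0.0004204571363763248), np.float64(0.0010743726584025956), np.float64(0.0014844232838981345)])
bolt [ 0.53707728 -0.15556891  0.106     ] (array([ 0.53643516, -0.15430572,  0.10760513]), [np.float64(0.0010159411202542968), np.float64(0.001552919026640111), np.float64(0.0015399202336639599)])
[264.40993736 229.41942904] [381.23308112 156.00270864]
```

```bash
python3 -m pendant '[{"dx":-0.04,"dy":0.0025,"dz":0,"spin":0,"fingers":0.06},{"dx":-0.04,"dy":0.0025,"dz":0,"spin":0,"fingers":0.06},{"dx":0,"dy":0,"dz":0,"spin":0,"fingers":0.06},{"dx":0,"dy":0,"dz":0.035,"spin":0,"fingers":0.06},{"dx":0,"dy":0,"dz":0.035,"spin":0,"fingers":0.06},{"dx":0,"dy":0,"dz":0.035,"spin":0,"fingers":0.06},{"dx":0,"dy":0,"dz":0.03,"spin":0,"fingers":0.06},{"dx":0,"dy":0,"dz":0.02,"spin":0,"fingers":0.06},{"dx":0,"dy":0,"dz":0,"spin":0,"fingers":0.06},{"dx":0,"dy":0,"dz":0,"spin":0,"fingers":0.06},{"dx":0,"dy":0,"dz":0,"spin":0,"fingers":0.06}]'
```

```text
clock: 2.63
position: [0.543, -0.2347, 0.088]
tool_rot: [2.219, 2.222, 0.002]
contact_force: [1.0, -0.1, -0.1]
opening: 0.685
```

```bash
python3 -m pendant '[{"dx":0,"dy":0,"dz":0,"spin":0,"fingers":0.03},{"dx":0,"dy":0,"dz":0,"spin":0,"fingers":0.024},{"dx":0,"dy":0,"dz":0,"spin":0,"fingers":0.02},{"dx":0,"dy":0,"dz":0,"spin":0,"fingers":0.01},{"dx":0,"dy":0,"dz":0,"spin":0,"fingers":0.01},{"dx":0,"dy":0,"dz":0,"spin":0,"fingers":0.01},{"dx":0,"dy":0,"dz":0,"spin":0,"fingers":0.01},{"dx":0,"dy":0,"dz":0,"spin":0,"fingers":0.01}]' 50
```

```text
clock: 3.3
position: [0.5417, -0.2352, 0.0869]
tool_rot: [2.221, 2.221, 0.0]
contact_force: [-0.7, 0.1, 2.6]
opening: 0.242
```

```bash
python3 -m pendant '[{"dx":0,"dy":0,"dz":-0.005,"spin":0,"fingers":0.01},{"dx":0,"dy":0,"dz":-0.015,"spin":0,"fingers":0.01},{"dx":0,"dy":0,"dz":-0.03,"spin":0,"fingers":0.01},{"dx":0,"dy":0,"dz":-0.03,"spin":0,"fingers":0.01},{"dx":0,"dy":0,"dz":-0.03,"spin":0,"fingers":0.01},{"dx":0,"dy":0,"dz":-0.03,"spin":0,"fingers":0.01},{"dx":0.02,"dy":0,"dz":0,"spin":0,"fingers":0.01},{"dx":0.034,"dy":-0.002,"dz":0,"spin":0,"fingers":0.01},{"dx":0.034,"dy":-0.003,"dz":0,"spin":0,"fingers":0.01},{"dx":0.034,"dy":-0.003,"dz":0,"spin":0,"fingers":0.01},{"dx":0.034,"dy":-0.003,"dz":0,"spin":0,"fingers":0.01},{"dx":0.034,"dy":-0.003,"dz":0,"spin":0,"fingers":0.01}]' && python3 -m pendant '[{"dx":0.034,"dy":-0.003,"dz":0,"spin":0,"fingers":0.01},{"dx":0.034,"dy":-0.003,"dz":0,"spin":0,"fingers":0.01},{"dx":0.034,"dy":-0.003,"dz":0,"spin":0,"fingers":0.01},{"dx":0.034,"dy":-0.002,"dz":0,"spin":0,"fingers":0.01},{"dx":0.034,"dy":-0.001,"dz":0,"spin":0,"fingers":0.01},{"dx":0.02,"dy":0,"dz":0,"spin":0,"fingers":0.01},{"dx":0,"dy":0,"dz":0.02,"spin":0,"fingers":0.01},{"dx":0,"dy":0,"dz":0,"spin":0,"fingers":0.01},{"dx":0,"dy":0,"dz":0,"spin":0,"fingers":0.01},{"dx":0,"dy":0,"dz":0,"spin":0,"fingers":0.01}]'
python3 - <<'E'
from h import *
import pickle
d=grab('wrist','wrist4.png'); s=grab('scene','scene4.png'); e=grab('side','side4.png'); pickle.dump((d,s,e),open('D4.pkl','wb')); st=bot.state();print(st['position'],st['contact_force'])
for x in(s,e): print(proj(x,[*st['position'][:2],st['position'][2]-.081]))
a=d['img'][60:360,160:480]; o=np.zeros((600,800,3),np.uint8); o[:450,:480]=cv2.resize(a,(480,450),interpolation=cv2.INTER_CUBIC)
for i,x in enumerate((s,e)):
    u,v=map(int,proj(x,[.516,.179,.1])); o[i*300:i*300+300,490:790]=cv2.resize(x['img'][v-50:v+50,u-50:u+50],(300,300),interpolation=cv2.INTER_CUBIC); print(u-50,v-50)
cv2.imwrite('pics/crop4.png',o[...,::-1])
E
```

```text
clock: 4.3
position: [0.5269, -0.0437, 0.2268]
tool_rot: [-2.222, -2.221, 0.0]
contact_force: [0.6, 0.5, -1.6]
opening: 0.241
clock: 5.13
position: [0.5157, 0.1436, 0.207]
tool_rot: [2.223, 2.219, -0.001]
contact_force: [0.1, 0.3, -1.8]
opening: 0.248
[0.51617341 0.14393697 0.20743068] [-0.55236766  0.24141526 -1.07236838]
[365.0675648  153.52100285]
[295.57809912 211.11805357]
322 106
235 175
```

View pics/crop4.png

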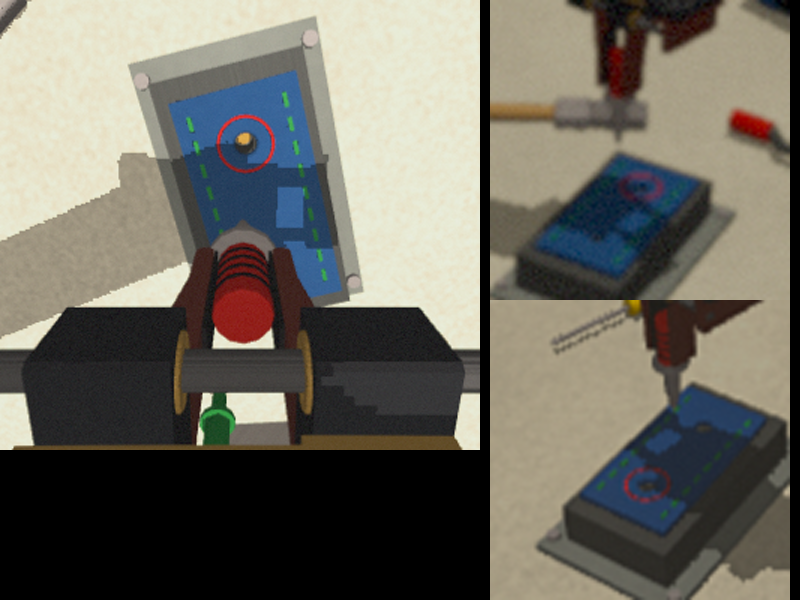

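The pin is held straight. Its tip shows within about 1 px of the prediction in both outside views (scene (365,152), side (296.7,211)). I re-measure the ring from this view and move over the socket, tip just above the plate.

```bash
python3 - <<'E'
from h import *
import pickle
d,s,e=pickle.load(open('D4.pkl','rb'));d1=pickle.load(open('D1.pkl','rb'))
x0,y0,x1,y1=300,132,348,180;h=cv2.cvtColor(d['img'],cv2.COLOR_RGB2HSV)[y0:y1,x0:x1]
m=((h[...,0]<8)|(h[...,0]>170))&(h[...,1]>120)&(h[...,2]>60)
ys,xs=np.nonzero(m);c=cv2.fitEllipse(np.c_[xs,ys].astype(np.float32))[0];c=(c[0]+x0,c[1]+y0)
print(c,onz(d,*c,.058),tri((d,*c),(d1,292.3,122.1)))
B=[(160+u/1.5-.2,60+v/1.5-.2) for u,v in ((141,81),(310,38),(353,283))];P=[onz(d,*b,.008) for b in B];print(P,(P[0]+P[2])/2)
E
python3 -m pendant '[{"dx":0.015,"dy":0,"dz":0.01,"spin":0,"fingers":0.01},{"dx":0.015,"dy":0,"dz":0.01,"spin":0,"fingers":0.01},{"dx":0.005,"dy":0,"dz":0.01,"spin":0,"fingers":0.01},{"dx":0,"dy":0,"dz":0.01,"spin":0,"fingers":0.01},{"dx":0,"dy":0,"dz":0.01,"spin":0,"fingers":0.01},{"dx":0,"dy":0,"dz":0.008,"spin":0,"fingers":0.01},{"dx":0,"dy":0,"dz":0.004,"spin":0,"fingers":0.01},{"dx":0,"dy":0,"dz":0,"spin":0,"fingers":0.01},{"dx":0,"dy":0,"dz":0,"spin":0,"fingers":0.01},{"dx":0,"dy":0,"dz":0,"spin":0,"fingers":0.01}]'
```

```text
(323.38319206237793, 155.45125198364258) [0.51803084 0.17963599 0.058     ] (array([0.51802451, 0.17978115, 0.05900901]), [np.float64(2.3927782412116436e-07), np.float64(2.3927782415474165e-07)])
[array([0.43560113, 0.2220705 , 0.008     ]), array([0.56819536, 0.25345498, 0.008     ]), array([0.61684428, 0.04438416, 0.008     ])] [0.52622271 0.13322733 0.008     ]
clock: 6.12
position: [0.5161, 0.1796, 0.1451]
tool_rot: [2.222, 2.221, 0.001]
contact_force: [0.1, -0.1, -0.9]
opening: 0.244
```

```bash
python3 -m pendant '[{"dx":0,"dy":0,"dz":0.002,"spin":0,"fingers":0.01},{"dx":0,"dy":0,"dz":0.002,"spin":0,"fingers":0.01},{"dx":0,"dy":0,"dz":0.002,"spin":0,"fingers":0.01},{"dx":0,"dy":0,"dz":0.002,"spin":0,"fingers":0.01},{"dx":0,"dy":0,"dz":0,"spin":0,"fingers":0.01}]' && python3 -m pendant '[{"dx":0,"dy":0,"dz":0.002,"spin":0,"fingers":0.01},{"dx":0,"dy":0,"dz":0.002,"spin":0,"fingers":0.01},{"dx":0,"dy":0,"dz":0.002,"spin":0,"fingers":0.01},{"dx":0,"dy":0,"dz":0.002,"spin":0,"fingers":0.01},{"dx":0,"dy":0,"dz":0,"spin":0,"fingers":0.01}]'
```

```text
clock: 6.53
position: [0.5154, 0.1798, 0.1362]
tool_rot: [-2.221, -2.221, 0.001]
contact_force: [1.0, -0.5, -1.4]
opening: 0.243
clock: 6.95
position: [0.5154, 0.1797, 0.1282]
tool_rot: [-2.221, -2.221, 0.001]
contact_force: [-0.8, -0.2, -1.6]
opening: 0.246
```

```bash
python3 -m pendant '[{"dx":0,"dy":0,"dz":0.0015,"spin":0,"fingers":0.01},{"dx":0,"dy":0,"dz":0.0015,"spin":0,"fingers":0.01},{"dx":0,"dy":0,"dz":0.0015,"spin":0,"fingers":0.01},{"dx":0,"dy":0,"dz":0,"spin":0,"fingers":0.01}]' && python3 -m pendant '[{"dx":0,"dy":0,"dz":0.0015,"spin":0,"fingers":0.01},{"dx":0,"dy":0,"dz":0.0015,"spin":0,"fingers":0.01},{"dx":0,"dy":0,"dz":0,"spin":0,"fingers":0.01}]'&& python3 -m pendant '[{"dx":0,"dy":0,"dz":0.0015,"spin":0,"fingers":0.01},{"dx":0,"dy":0,"dz":0.0015,"spin":0,"fingers":0.01},{"dx":0,"dy":0,"dz":0,"spin":0,"fingers":0.01}]'
```

```text
clock: 7.28
position: [0.5155, 0.1798, 0.1238]
tool_rot: [-2.221, -2.221, 0.001]
contact_force: [-0.1, -0.8, -0.9]
opening: 0.247
clock: 7.53
position: [0.5156, 0.1798, 0.1209]
tool_rot: [2.221, 2.221, -0.0]
contact_force: [-0.7, -0.6, -2.5]
opening: 0.239
clock: 7.78
position: [0.516, 0.1797, 0.1181]
tool_rot: [2.221, 2.221, 0.001]
contact_force: [0.8, -0.7, -1.7]
opening: 0.242
```

```bash
R='{"dx":0,"dy":0,"dz":0.001,"spin":0,"fingers":0.01}'; python3 -m pendant '[{"dx":0,"dy":0,"dz":0.001,"spin":0,"fingers":0.01},{"dx":0,"dy":0,"dz":0.001,"spin":0,"fingers":0.01},{"dx":0,"dy":0,"dz":0.001,"spin":0,"fingers":0.01},{"dx":0,"dy":0,"dz":0,"spin":0,"fingers":0.01}]' && python3 -m pendant '[{"dx":0,"dy":0,"dz":0.001,"spin":0,"fingers":0.01},{"dx":0,"dy":0,"dz":0.001,"spin":0,"fingers":0.01},{"dx":0,"dy":0,"dz":0.001,"spin":0,"fingers":0.01},{"dx":0,"dy":0,"dz":0,"spin":0,"fingers":0.01}]'
```

```text
clock: 8.12
position: [0.5164, 0.1795, 0.1153]
tool_rot: [2.221, 2.22, 0.001]
contact_force: [2.8, -2.0, -0.8]
opening: 0.242
clock: 8.45
position: [0.5156, 0.1798, 0.1119]
tool_rot: [-2.222, -2.221, 0.0]
contact_force: [1.6, -1.3, -0.1]
opening: 0.244
```

```bash
python3 -m pendant '[{"dx":0,"dy":0,"dz":0.001,"spin":0,"fingers":0.01},{"dx":0,"dy":0,"dz":0.001,"spin":0,"fingers":0.01},{"dx":0,"dy":0,"dz":0.001,"spin":0,"fingers":0.01},{"dx":0,"dy":0,"dz":0,"spin":0,"fingers":0.01}]' && python3 -m pendant '[{"dx":0,"dy":0,"dz":0.001,"spin":0,"fingers":0.01},{"dx":0,"dy":0,"dz":0.001,"spin":0,"fingers":0.01},{"dx":0,"dy":0,"dz":0.001,"spin":0,"fingers":0.01},{"dx":0,"dy":0,"dz":0,"spin":0,"fingers":0.01}]' && python3 -m pendant '[{"dx":0,"dy":0,"dz":0.001,"spin":0,"fingers":0.01},{"dx":0,"dy":0,"dz":0.001,"spin":0,"fingers":0.01},{"dx":0,"dy":0,"dz":0,"spin":0,"fingers":0.01}]'
```

```text
clock: 8.78
position: [0.5155, 0.1798, 0.1089]
tool_rot: [-2.221, -2.221, 0.0]
contact_force: [2.0, -1.6, -0.9]
opening: 0.244
clock: 9.12
position: [0.5154, 0.1797, 0.1059]
tool_rot: [-2.221, -2.221, 0.001]
contact_force: [2.5, -1.1, -1.9]
opening: 0.239
clock: 9.37
position: [0.5154, 0.1796, 0.1038]
tool_rot: [-2.221, -2.221, 0.001]
contact_force: [2.0, -2.7, -0.7]
opening: 0.241
```

```bash
python3 -m pendant '[{"dx":-0.0004,"dy":0.0003,"dz":0.0005,"spin":0,"fingers":0.01},{"dx":0,"dy":0,"dz":0.0005,"spin":0,"fingers":0.01},{"dx":0,"dy":0,"dz":0,"spin":0,"fingers":0.01}]' && python3 -m pendant '[{"dx":0,"dy":0,"dz":0.0005,"spin":0,"fingers":0.01},{"dx":0,"dy":0,"dz":0.0005,"spin":0,"fingers":0.01},{"dx":0,"dy":0,"dz":0,"spin":0,"fingers":0.01}]' && python3 -m pendant '[{"dx":0,"dy":0,"dz":0.0005,"spin":0,"fingers":0.01},{"dx":0,"dy":0,"dz":0.0005,"spin":0,"fingers":0.01},{"dx":0,"dy":0,"dz":0,"spin":0,"fingers":0.01}]'
```

```text
clock: 9.62
position: [0.5155, 0.1795, 0.1029]
tool_rot: [-2.221, -2.221, 0.001]
contact_force: [-0.8, -2.1, -1.6]
opening: 0.243
clock: 9.87
position: [0.5157, 0.1795, 0.102]
tool_rot: [-2.221, -2.221, 0.001]
contact_force: [-0.2, -1.3, -0.4]
opening: 0.24
clock: 10.12
position: [0.5158, 0.1794, 0.101]
tool_rot: [-2.221, -2.221, 0.0]
contact_force: [0.5, -1.7, -1.9]
opening: 0.246
```

```bash
python3 -m pendant '[{"dx":0,"dy":0,"dz":0.0005,"spin":0,"fingers":0.01},{"dx":0,"dy":0,"dz":0.0005,"spin":0,"fingers":0.01},{"dx":0,"dy":0,"dz":0,"spin":0,"fingers":0.01}]' && python3 -m pendant '[{"dx":0,"dy":0,"dz":0.0005,"spin":0,"fingers":0.01},{"dx":0,"dy":0,"dz":0.0005,"spin":0,"fingers":0.01},{"dx":0,"dy":0,"dz":0,"spin":0,"fingers":0.01}]'
```

```text
clock: 10.37
position: [0.5159, 0.1795, 0.1001]
tool_rot: [-2.221, -2.221, 0.0]
contact_force: [-0.1, -1.2, -1.0]
opening: 0.241
clock: 10.62
position: [0.5159, 0.1794, 0.0991]
tool_rot: [-2.221, -2.221, 0.0]
contact_force: [0.1, -1.2, -1.2]
opening: 0.242
```

```bash
python3 -m pendant '[{"dx":0,"dy":0,"dz":0.0005,"spin":0,"fingers":0.01},{"dx":0,"dy":0,"dz":0.0005,"spin":0,"fingers":0.01},{"dx":0,"dy":0,"dz":0,"spin":0,"fingers":0.01}]' && python3 -m pendant '[{"dx":0,"dy":0,"dz":0.0005,"spin":0,"fingers":0.01},{"dx":0,"dy":0,"dz":0.0005,"spin":0,"fingers":0.01},{"dx":0,"dy":0,"dz":0,"spin":0,"fingers":0.01}]'
```

```text
clock: 10.87
position: [0.5159, 0.1794, 0.0981]
tool_rot: [-2.221, -2.221, 0.0]
contact_force: [0.1, -1.6, -0.7]
opening: 0.243
clock: 11.12
position: [0.5159, 0.1794, 0.097]
tool_rot: [-2.221, -2.221, 0.0]
contact_force: [-0.4, -1.1, -0.5]
opening: 0.245
```

```bash
python3 -m pendant '[{"dx":0,"dy":0,"dz":0.0005,"spin":0,"fingers":0.01},{"dx":0,"dy":0,"dz":0,"spin":0,"fingers":0.01}]'
```

```text
clock: 11.28
position: [0.5159, 0.1794, 0.0966]
tool_rot: [-2.221, -2.221, 0.0]
contact_force: [-0.3, -1.3, -1.7]
opening: 0.243
```

```bash
python3 -m pendant '[{"dx":0,"dy":0,"dz":0.0005,"spin":0,"fingers":0.01},{"dx":0,"dy":0,"dz":0.0005,"spin":0,"fingers":0.01},{"dx":0,"dy":0,"dz":0,"spin":0,"fingers":0.01}]' && python3 -m pendant '[{"dx":0,"dy":0,"dz":0.0005,"spin":0,"fingers":0.01},{"dx":0,"dy":0,"dz":0.0005,"spin":0,"fingers":0.01},{"dx":0,"dy":0,"dz":0,"spin":0,"fingers":0.01}]'
```

```text
clock: 11.53
position: [0.5159, 0.1794, 0.0956]
tool_rot: [-2.221, -2.221, 0.0]
contact_force: [0.0, -1.0, -0.3]
opening: 0.244
clock: 11.78
position: [0.5159, 0.1794, 0.0946]
tool_rot: [-2.221, -2.221, 0.0]
contact_force: [0.6, -1.3, -0.7]
opening: 0.241
```

```bash
python3 -m pendant '[{"dx":0,"dy":0,"dz":0.0005,"spin":0,"fingers":0.01},{"dx":0,"dy":0,"dz":0,"spin":0,"fingers":0.01}]'
```

```text
clock: 11.95
position: [0.516, 0.1794, 0.0941]
tool_rot: [2.221, 2.221, 0.0]
contact_force: [-1.1, -0.6, -1.5]
opening: 0.245
```

```bash
python3 -m pendant '[{"dx":0,"dy":0,"dz":0.0005,"spin":0,"fingers":0.01},{"dx":0,"dy":0,"dz":0.0005,"spin":0,"fingers":0.01},{"dx":0,"dy":0,"dz":0,"spin":0,"fingers":0.01}]'
```

```text
clock: 12.2
position: [0.5159, 0.1794, 0.0931]
tool_rot: [-2.221, -2.221, 0.0]
contact_force: [-0.3, -0.7, -1.4]
opening: 0.245
```

```bash
python3 -m pendant '[{"dx":0,"dy":0,"dz":0.0005,"spin":0,"fingers":0.01},{"dx":0,"dy":0,"dz":0,"spin":0,"fingers":0.01}]'
```

```text
clock: 12.37
position: [0.5159, 0.1794, 0.0926]
tool_rot: [-2.222, -2.221, 0.0]
contact_force: [-0.0, -0.7, -1.3]
opening: 0.245
```

```bash
python3 -m pendant '[{"dx":0,"dy":0,"dz":0.0005,"spin":0,"fingers":0.01},{"dx":0,"dy":0,"dz":0,"spin":0,"fingers":0.01}]'
```

```text
clock: 12.53
position: [0.5159, 0.1794, 0.0921]
tool_rot: [-2.221, -2.221, 0.0]
contact_force: [0.2, -1.1, -1.7]
opening: 0.246
```

```bash
python3 -m pendant '[{"dx":0,"dy":0,"dz":0.0005,"spin":0,"fingers":0.01},{"dx":0,"dy":0,"dz":0,"spin":0,"fingers":0.01}]'; python3 -m pendant '[{"dx":0,"dy":0,"dz":0.0005,"spin":0,"fingers":0.01},{"dx":0,"dy":0,"dz":0,"spin":0,"fingers":0.01}]'
```

```text
clock: 12.7
position: [0.5159, 0.1794, 0.0916]
tool_rot: [-2.221, -2.221, 0.0]
contact_force: [-0.5, -1.3, -0.3]
opening: 0.246
clock: 12.87
position: [0.516, 0.1794, 0.0914]
tool_rot: [2.221, 2.221, 0.0]
contact_force: [-0.8, -1.8, 3.9]
opening: 0.244
```

```bash
python3 -m pendant '[{"dx":0,"dy":0,"dz":0.0005,"spin":0,"fingers":0.01},{"dx":0,"dy":0,"dz":0,"spin":0,"fingers":0.01}]'
```

```text
clock: 13.03
position: [0.5161, 0.1795, 0.0913]
tool_rot: [2.221, 2.221, 0.001]
contact_force: [-2.2, -2.1, 7.6]
opening: 0.247
```

```bash
python3 -m pendant '[{"dx":0,"dy":0,"dz":0.0004,"spin":0,"fingers":0.01},{"dx":0,"dy":0,"dz":0.0003,"spin":0,"fingers":0.01},{"dx":0,"dy":0,"dz":0,"spin":0,"fingers":0.01},{"dx":0,"dy":0,"dz":0,"spin":0,"fingers":0.01}]'
```

```text
clock: 13.37
position: [0.5162, 0.1794, 0.0911]
tool_rot: [2.222, 2.221, 0.001]
contact_force: [-3.7, -3.0, 11.9]
opening: 0.242
```

```bash
python3 -m pendant '[{"dx":0,"dy":0,"dz":0.0003,"spin":0,"fingers":0.01},{"dx":0,"dy":0,"dz":0.0002,"spin":0,"fingers":0.01},{"dx":0,"dy":0,"dz":0,"spin":0,"fingers":0.01},{"dx":0,"dy":0,"dz":0,"spin":0,"fingers":0.01},{"dx":0,"dy":0,"dz":0,"spin":0,"fingers":0.01}]'
```

```text
clock: 13.78
position: [0.5162, 0.1795, 0.0909]
tool_rot: [2.221, 2.221, 0.001]
contact_force: [-4.8, -3.5, 15.1]
opening: 0.246
```

The pin is bottomed with a 15 N push at tip height about 10 mm. I ease off, release and go back for the bolt.

```bash
python3 -m pendant '[{"dx":0,"dy":0,"dz":-0.001,"spin":0,"fingers":0.01},{"dx":0,"dy":0,"dz":-0.0005,"spin":0,"fingers":0.022},{"dx":0,"dy":0,"dz":0,"spin":0,"fingers":0.03},{"dx":0,"dy":0,"dz":0,"spin":0,"fingers":0.04},{"dx":0,"dy":0,"dz":0,"spin":0,"fingers":0.06},{"dx":0,"dy":0,"dz":0,"spin":0,"fingers":0.06},{"dx":0,"dy":0,"dz":0,"spin":0,"fingers":0.06},{"dx":0,"dy":0,"dz":-0.01,"spin":0,"fingers":0.06},{"dx":0,"dy":0,"dz":-0.03,"spin":0,"fingers":0.06},{"dx":0,"dy":0,"dz":-0.035,"spin":0,"fingers":0.06},{"dx":0,"dy":0,"dz":-0.035,"spin":0,"fingers":0.06},{"dx":0,"dy":0,"dz":-0.025,"spin":0,"fingers":0.06}]' && python3 -m pendant '[{"dx":-0.02,"dy":0.001,"dz":0,"spin":0,"fingers":0.06},{"dx":-0.035,"dy":0.002,"dz":0,"spin":0,"fingers":0.06},{"dx":-0.035,"dy":0.003,"dz":0,"spin":0,"fingers":0.06},{"dx":-0.035,"dy":0.003,"dz":0,"spin":0,"fingers":0.06},{"dx":-0.035,"dy":0.003,"dz":0,"spin":0,"fingers":0.06},{"dx":-0.035,"dy":0.003,"dz":0,"spin":0,"fingers":0.06},{"dx":-0.035,"dy":0.003,"dz":0,"spin":0,"fingers":0.06},{"dx":-0.035,"dy":0.003,"dz":0,"spin":0,"fingers":0.06},{"dx":0,"dy":0,"dz":0,"spin":0,"fingers":0.06},{"dx":0,"dy":0,"dz":0,"spin":0,"fingers":0.06},{"dx":0,"dy":0,"dz":0,"spin":0,"fingers":0.06}]'
python3 - <<'E'
from h import *
import pickle
s=grab('scene','scene5.png'); e=grab('side','side5.png'); w=grab('wrist'); pickle.dump((w,s,e),open('D5.pkl','wb')); st=bot.state();print(st['position'],st['contact_force'])
o=np.zeros((600,800,3),np.uint8)
for i,x in enumerate((s,e)):
    u,v=map(int,proj(x,[.526,.135,.06])); o[:390,i*400:i*400+390]=cv2.resize(x['img'][v-50:v+50,u-50:u+50],(390,390),interpolation=cv2.INTER_CUBIC); print(u-50,v-50)
o[395:600,:300]=cv2.resize(w['img'][:205,220:520],(300,205))
o[395:600,310:610]=cv2.resize(w['img'][195:400,170:470],(300,205))
cv2.imwrite('pics/crop5.png',o[...,::-1])
E
```

```text
clock: 14.78
position: [0.5167, 0.1798, 0.2298]
tool_rot: [2.221, 2.221, 0.005]
contact_force: [0.7, 0.8, -0.1]
opening: 0.68
clock: 15.7
position: [0.5369, -0.0849, 0.2264]
tool_rot: [-2.221, -2.221, -0.001]
contact_force: [0.1, -0.1, -0.0]
opening: 0.679
[ 0.53703018 -0.08379389  0.22613574] [ 0.46371789  0.33896109 -0.00878322]
314 125
247 176
```

View pics/crop5.png

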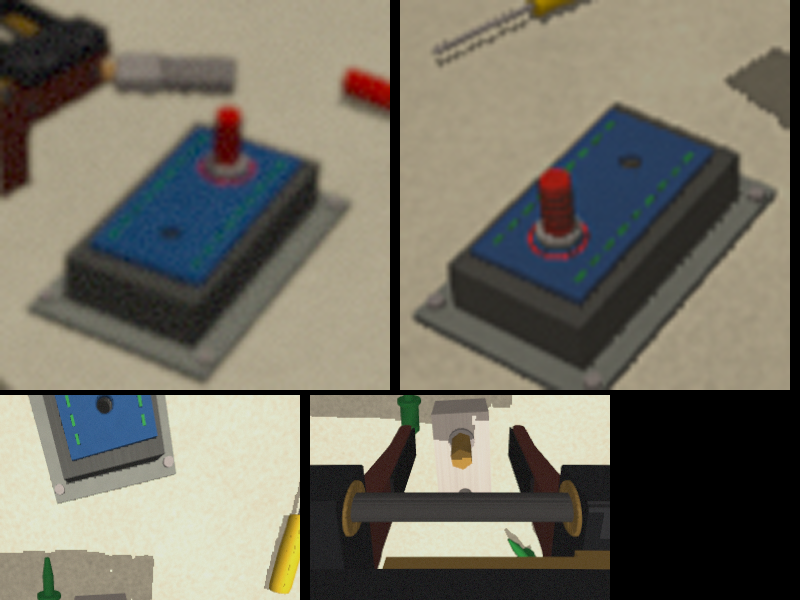

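The pin stands upright in the red hole with its collar just above the plate. The plain hole is open, and the bolt is still upright in the rack between the fingers. Now I grasp the bolt.

```bash
python3 - <<'E'
from h import *
import pickle
w,s,e=pickle.load(open('D5.pkl','rb')); print(tri((w,324.5,9.5),(s,357.8,184.5),(e,305.7,217.3)),onz(w,324.5,9.5,.058),onz(s,357.8,184.5,.058),onz(e,305.7,217.3,.058))
E
python3 -m pendant '[{"dx":-0.035,"dy":0,"dz":0,"spin":0,"fingers":0.06},{"dx":-0.0355,"dy":0,"dz":0,"spin":0,"fingers":0.06},{"dx":0,"dy":0,"dz":0,"spin":0,"fingers":0.06},{"dx":0,"dy":0,"dz":0.035,"spin":0,"fingers":0.06},{"dx":0,"dy":0,"dz":0.035,"spin":0,"fingers":0.06},{"dx":0,"dy":0,"dz":0.035,"spin":0,"fingers":0.06},{"dx":0,"dy":0,"dz":0.022,"spin":0,"fingers":0.06},{"dx":0,"dy":0,"dz":0.012,"spin":0,"fingers":0.06},{"dx":0,"dy":0,"dz":0,"spin":0,"fingers":0.06},{"dx":0,"dy":0,"dz":0,"spin":0,"fingers":0.06},{"dx":0,"dy":0,"dz":0,"spin":0,"fingers":0.06}]'
```

```text
(array([0.53912831, 0.09193399, 0.05647607]), [np.float64(0.0010706355624907644), np.float64(0.0005292731837677178), np.float64(0.0005654008058092832)]) [0.53996566 0.09213824 0.058     ] [0.54004591 0.0901437  0.058     ] [0.5372252 0.0928916 0.058    ]
clock: 16.77
position: [0.5383, -0.156, 0.0885]
tool_rot: [2.22, 2.22, 0.003]
contact_force: [-0.3, 0.1, -0.1]
opening: 0.684
```

```bash
python3 -m pendant '[{"dx":0,"dy":0,"dz":0,"spin":0,"fingers":0.03},{"dx":0,"dy":0,"dz":0,"spin":0,"fingers":0.024},{"dx":0,"dy":0,"dz":0,"spin":0,"fingers":0.02},{"dx":0,"dy":0,"dz":0,"spin":0,"fingers":0.01},{"dx":0,"dy":0,"dz":0,"spin":0,"fingers":0.01},{"dx":0,"dy":0,"dz":0,"spin":0,"fingers":0.01},{"dx":0,"dy":0,"dz":0,"spin":0,"fingers":0.01},{"dx":0,"dy":0,"dz":0,"spin":0,"fingers":0.01}]' 50
```

```text
clock: 17.43
position: [0.537, -0.1561, 0.0871]
tool_rot: [2.222, 2.221, 0.0]
contact_force: [-0.3, 0.2, 0.6]
opening: 0.242
```

```bash
python3 -m pendant '[{"dx":0,"dy":0,"dz":-0.005,"spin":0,"fingers":0.01},{"dx":0,"dy":0,"dz":-0.015,"spin":0,"fingers":0.01},{"dx":0,"dy":0,"dz":-0.03,"spin":0,"fingers":0.01},{"dx":0,"dy":0,"dz":-0.03,"spin":0,"fingers":0.01},{"dx":0,"dy":0,"dz":-0.03,"spin":0,"fingers":0.01},{"dx":0,"dy":0,"dz":-0.03,"spin":0,"fingers":0.01},{"dx":0.018,"dy":0,"dz":0,"spin":0,"fingers":0.01},{"dx":0.035,"dy":0,"dz":0,"spin":0,"fingers":0.01},{"dx":0.035,"dy":0,"dz":0,"spin":0,"fingers":0.01},{"dx":0.035,"dy":0,"dz":0,"spin":0,"fingers":0.01},{"dx":0.035,"dy":0,"dz":0,"spin":0,"fingers":0.01},{"dx":0.035,"dy":0,"dz":0,"spin":0,"fingers":0.01}]' && python3 -m pendant '[{"dx":0.035,"dy":0,"dz":0,"spin":0,"fingers":0.01},{"dx":0.02,"dy":0,"dz":0,"spin":0,"fingers":0.01},{"dx":0,"dy":0,"dz":0,"spin":0,"fingers":0.01},{"dx":0,"dy":0,"dz":0.02,"spin":0,"fingers":0.01},{"dx":0,"dy":0,"dz":0.02,"spin":0,"fingers":0.01},{"dx":0,"dy":0,"dz":0.015,"spin":0,"fingers":0.01},{"dx":0,"dy":0,"dz":0.01,"spin":0,"fingers":0.01},{"dx":0,"dy":0,"dz":0.01,"spin":0,"fingers":0.01},{"dx":0,"dy":0,"dz":0.005,"spin":0,"fingers":0.01},{"dx":0,"dy":0,"dz":0,"spin":0,"fingers":0.01},{"dx":0,"dy":0,"dz":0,"spin":0,"fingers":0.01},{"dx":0,"dy":0,"dz":0,"spin":0,"fingers":0.01}]'
python3 - <<'E'
from h import *
s=grab('scene'); e=grab('side'); st=bot.state();print(st['position'],st['contact_force'])
o=np.zeros((400,800,3),np.uint8)
for i,x in enumerate((s,e)):
    u,v=map(int,proj(x,[.537,.092,.07])); o[:390,i*400:i*400+390]=cv2.resize(x['img'][v-32:v+33,u-32:u+33],(390,390),interpolation=cv2.INTER_CUBIC); print(u-32,v-32,proj(x,[*st['position'][:2],st['position'][2]-.081]))
cv2.imwrite('pics/crop6.png',o[...,::-1])
E
```

```text
clock: 18.43
position: [0.5364, 0.0384, 0.2271]
tool_rot: [-2.222, -2.221, 0.0]
contact_force: [1.1, -0.0, -1.9]
opening: 0.244
clock: 19.43
position: [0.5375, 0.092, 0.1477]
tool_rot: [2.221, 2.221, 0.002]
contact_force: [0.5, -0.3, -2.0]
opening: 0.243
[0.53752314 0.09204945 0.14775291] [ 0.15911575  1.11836749 -2.27648134]
325 148 [357.66405885 181.38860466]
273 182 [305.72843504 214.78955086]
```

View pics/crop6.png

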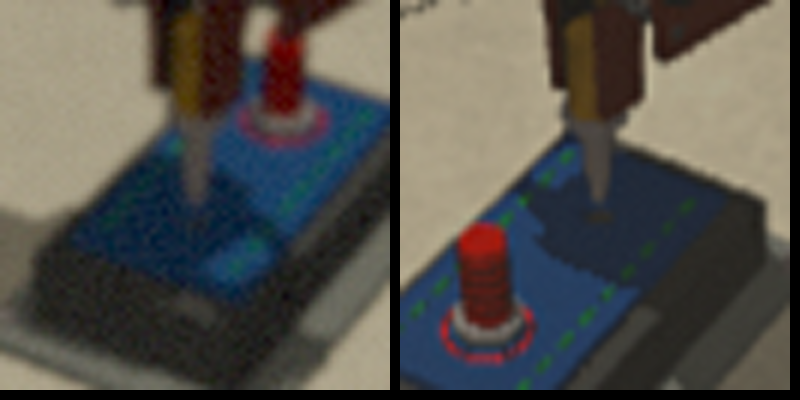

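The bolt's tip hangs right over the plain hole in both views (scene crop (197,205), side crop (598,200)). I descend as before.

```bash
python3 -m pendant '[{"dx":0,"dy":0,"dz":0.002,"spin":0,"fingers":0.01},{"dx":0,"dy":0,"dz":0.002,"spin":0,"fingers":0.01},{"dx":0,"dy":0,"dz":0.002,"spin":0,"fingers":0.01},{"dx":0,"dy":0,"dz":0.002,"spin":0,"fingers":0.01},{"dx":0,"dy":0,"dz":0,"spin":0,"fingers":0.01}]' && python3 -m pendant '[{"dx":0,"dy":0,"dz":0.0015,"spin":0,"fingers":0.01},{"dx":0,"dy":0,"dz":0.0015,"spin":0,"fingers":0.01},{"dx":0,"dy":0,"dz":0.0015,"spin":0,"fingers":0.01},{"dx":0,"dy":0,"dz":0,"spin":0,"fingers":0.01}]'
```

```text
clock: 19.95
position: [0.5366, 0.0919, 0.1384]
tool_rot: [-2.221, -2.221, 0.001]
contact_force: [0.4, -0.6, -1.4]
opening: 0.242
clock: 20.28
position: [0.5368, 0.0919, 0.1341]
tool_rot: [-2.221, -2.221, 0.001]
contact_force: [0.2, 0.6, -1.0]
opening: 0.24
```

```bash
python3 -m pendant '[{"dx":0,"dy":0,"dz":0.0015,"spin":0,"fingers":0.01},{"dx":0,"dy":0,"dz":0.0015,"spin":0,"fingers":0.01},{"dx":0,"dy":0,"dz":0,"spin":0,"fingers":0.01}]'
```

```text
clock: 20.53
position: [0.5368, 0.0919, 0.1312]
tool_rot: [-2.221, -2.221, 0.001]
contact_force: [-1.0, 0.8, -1.0]
opening: 0.243
```

```bash
python3 -m pendant '[{"dx":0,"dy":0,"dz":0.0015,"spin":0,"fingers":0.01},{"dx":0,"dy":0,"dz":0.0015,"spin":0,"fingers":0.01},{"dx":0,"dy":0,"dz":0,"spin":0,"fingers":0.01}]'
```

```text
clock: 20.78
position: [0.5368, 0.0919, 0.1282]
tool_rot: [-2.221, -2.221, 0.001]
contact_force: [0.4, 0.2, -0.8]
opening: 0.24
```

Through the plate and into the socket mouth. I continue.

```bash
python3 -m pendant '[{"dx":0,"dy":0,"dz":0.001,"spin":0,"fingers":0.01},{"dx":0,"dy":0,"dz":0.001,"spin":0,"fingers":0.01},{"dx":0,"dy":0,"dz":0.001,"spin":0,"fingers":0.01},{"dx":0,"dy":0,"dz":0,"spin":0,"fingers":0.01}]' && python3 -m pendant '[{"dx":0,"dy":0,"dz":0.001,"spin":0,"fingers":0.01},{"dx":0,"dy":0,"dz":0.001,"spin":0,"fingers":0.01},{"dx":0,"dy":0,"dz":0.001,"spin":0,"fingers":0.01},{"dx":0,"dy":0,"dz":0,"spin":0,"fingers":0.01}]'
```

```text
clock: 21.12
position: [0.5368, 0.0919, 0.1252]
tool_rot: [-2.221, -2.221, 0.0]
contact_force: [-0.6, -0.1, -0.6]
opening: 0.246
clock: 21.45
position: [0.5369, 0.0919, 0.1223]
tool_rot: [-2.221, -2.221, 0.0]
contact_force: [-0.0, 0.4, -1.4]
opening: 0.239
```

```bash
python3 -m pendant '[{"dx":0,"dy":0,"dz":0.001,"spin":0,"fingers":0.01},{"dx":0,"dy":0,"dz":0.001,"spin":0,"fingers":0.01},{"dx":0,"dy":0,"dz":0.001,"spin":0,"fingers":0.01},{"dx":0,"dy":0,"dz":0,"spin":0,"fingers":0.01}]'
```

```text
clock: 21.78
position: [0.5372, 0.0919, 0.1194]
tool_rot: [2.221, 2.221, 0.0]
contact_force: [0.6, -0.1, -1.5]
opening: 0.242
```

```bash
python3 -m pendant '[{"dx":0,"dy":0,"dz":0.001,"spin":0,"fingers":0.01},{"dx":0,"dy":0,"dz":0.001,"spin":0,"fingers":0.01},{"dx":0,"dy":0,"dz":0.001,"spin":0,"fingers":0.01},{"dx":0,"dy":0,"dz":0,"spin":0,"fingers":0.01}]'
```

```text
clock: 22.12
position: [0.5375, 0.0918, 0.1165]
tool_rot: [2.221, 2.221, 0.001]
contact_force: [1.2, -1.2, -0.3]
opening: 0.246
```

```bash
python3 -m pendant '[{"dx":0,"dy":0,"dz":0.001,"spin":0,"fingers":0.01},{"dx":0,"dy":0,"dz":0.001,"spin":0,"fingers":0.01},{"dx":0,"dy":0,"dz":0.001,"spin":0,"fingers":0.01},{"dx":0,"dy":0,"dz":0,"spin":0,"fingers":0.01}]'
```

```text
clock: 22.45
position: [0.5373, 0.0918, 0.1135]
tool_rot: [2.221, 2.221, 0.001]
contact_force: [3.6, -1.5, 0.0]
opening: 0.245
```

```bash
python3 -m pendant '[{"dx":0,"dy":0,"dz":0.001,"spin":0,"fingers":0.01},{"dx":0,"dy":0,"dz":0.001,"spin":0,"fingers":0.01},{"dx":0,"dy":0,"dz":0.001,"spin":0,"fingers":0.01},{"dx":0,"dy":0,"dz":0,"spin":0,"fingers":0.01}]'
```

```text
clock: 22.78
position: [0.5369, 0.0918, 0.1103]
tool_rot: [-2.222, -2.221, 0.0]
contact_force: [3.0, -1.6, -0.1]
opening: 0.241
```

```bash
python3 -m pendant '[{"dx":0,"dy":0,"dz":0.001,"spin":0,"fingers":0.01},{"dx":0,"dy":0,"dz":0.001,"spin":0,"fingers":0.01},{"dx":0,"dy":0,"dz":0.001,"spin":0,"fingers":0.01},{"dx":0,"dy":0,"dz":0,"spin":0,"fingers":0.01}]'
```

```text
clock: 23.12
position: [0.5368, 0.0916, 0.1073]
tool_rot: [2.222, 2.221, -0.001]
contact_force: [2.3, -3.1, -0.3]
opening: 0.246
```

```bash
python3 -m pendant '[{"dx":-0.0004,"dy":0.0002,"dz":0.001,"spin":0,"fingers":0.01},{"dx":0,"dy":0,"dz":0.001,"spin":0,"fingers":0.01},{"dx":0,"dy":0,"dz":0,"spin":0,"fingers":0.01}]'
```

```text
clock: 23.37
position: [0.5368, 0.0914, 0.1051]
tool_rot: [-2.221, -2.221, 0.001]
contact_force: [1.7, -1.7, 0.6]
opening: 0.241
```

```bash
python3 -m pendant '[{"dx":0,"dy":0,"dz":0.001,"spin":0,"fingers":0.01},{"dx":0,"dy":0,"dz":0.001,"spin":0,"fingers":0.01},{"dx":0,"dy":0,"dz":0,"spin":0,"fingers":0.01}]'
```

```text
clock: 23.62
position: [0.5369, 0.0913, 0.1032]
tool_rot: [-2.221, -2.221, 0.001]
contact_force: [0.4, -2.8, 0.4]
opening: 0.24
```

```bash
python3 -m pendant '[{"dx":0,"dy":0,"dz":0.0005,"spin":0,"fingers":0.01},{"dx":0,"dy":0,"dz":0.0005,"spin":0,"fingers":0.01},{"dx":0,"dy":0,"dz":0,"spin":0,"fingers":0.01}]'
```

```text
clock: 23.87
position: [0.5369, 0.0913, 0.1023]
tool_rot: [-2.221, -2.221, 0.001]
contact_force: [0.6, -2.9, 0.0]
opening: 0.238
```

```bash
python3 -m pendant '[{"dx":0,"dy":0,"dz":0.0005,"spin":0,"fingers":0.01},{"dx":0,"dy":0,"dz":0.0005,"spin":0,"fingers":0.01},{"dx":0,"dy":0,"dz":0,"spin":0,"fingers":0.01}]'
```

```text
clock: 24.12
position: [0.5369, 0.0913, 0.1013]
tool_rot: [-2.221, -2.221, 0.001]
contact_force: [1.1, -3.0, 0.4]
opening: 0.241
```

```bash
python3 -m pendant '[{"dx":-0.0003,"dy":0,"dz":0.0005,"spin":0,"fingers":0.01},{"dx":0,"dy":0,"dz":0.0005,"spin":0,"fingers":0.01},{"dx":0,"dy":0,"dz":0,"spin":0,"fingers":0.01}]'
```

```text
clock: 24.37
position: [0.5369, 0.0913, 0.1003]
tool_rot: [-2.221, -2.221, 0.001]
contact_force: [-0.5, -2.4, 0.6]
opening: 0.242
```

```bash
python3 -m pendant '[{"dx":0,"dy":0,"dz":0.0005,"spin":0,"fingers":0.01},{"dx":0,"dy":0,"dz":0,"spin":0,"fingers":0.01}]'
```

```text
clock: 24.53
position: [0.5369, 0.0912, 0.0998]
tool_rot: [-2.221, -2.221, 0.001]
contact_force: [-0.7, -3.6, -0.4]
opening: 0.244
```

```bash
python3 -m pendant '[{"dx":0,"dy":0,"dz":0.0005,"spin":0,"fingers":0.01},{"dx":0,"dy":0,"dz":0.0005,"spin":0,"fingers":0.01},{"dx":0,"dy":0,"dz":0,"spin":0,"fingers":0.01}]'
```

```text
clock: 24.78
position: [0.5369, 0.0912, 0.0988]
tool_rot: [-2.221, -2.221, 0.001]
contact_force: [-0.2, -2.6, -0.3]
opening: 0.245
```

```bash
python3 -m pendant '[{"dx":0,"dy":0,"dz":0.0005,"spin":0,"fingers":0.01},{"dx":0,"dy":0,"dz":0,"spin":0,"fingers":0.01}]'
```

```text
clock: 24.95
position: [0.537, 0.0912, 0.0983]
tool_rot: [-2.221, -2.221, 0.0]
contact_force: [0.5, -2.9, 0.1]
opening: 0.238
```

```bash
python3 -m pendant '[{"dx":0,"dy":0,"dz":0.0005,"spin":0,"fingers":0.01},{"dx":0,"dy":0,"dz":0.0005,"spin":0,"fingers":0.01},{"dx":0,"dy":0,"dz":0,"spin":0,"fingers":0.01}]'
```

```text
clock: 25.2
position: [0.537, 0.0912, 0.0973]
tool_rot: [-2.221, -2.221, 0.001]
contact_force: [-0.3, -3.5, -0.2]
opening: 0.246
```

```bash
python3 -m pendant '[{"dx":0,"dy":0,"dz":0.0005,"spin":0,"fingers":0.01},{"dx":0,"dy":0,"dz":0,"spin":0,"fingers":0.01}]'
```

```text
clock: 25.37
position: [0.537, 0.0911, 0.0968]
tool_rot: [-2.221, -2.221, 0.001]
contact_force: [-1.0, -3.4, -0.9]
opening: 0.246
```

```bash
python3 -m pendant '[{"dx":-0.0003,"dy":0,"dz":0.0005,"spin":0,"fingers":0.01},{"dx":0,"dy":0,"dz":0.0005,"spin":0,"fingers":0.01},{"dx":0,"dy":0,"dz":0,"spin":0,"fingers":0.01}]'
```

```text
clock: 25.62
position: [0.537, 0.0911, 0.0958]
tool_rot: [-2.221, -2.221, 0.0]
contact_force: [-0.3, -2.9, -0.1]
opening: 0.24
```

```bash
python3 -m pendant '[{"dx":0,"dy":0,"dz":0.0005,"spin":0,"fingers":0.01},{"dx":0,"dy":0,"dz":0,"spin":0,"fingers":0.01}]'
```

```text
clock: 25.78
position: [0.5371, 0.091, 0.0953]
tool_rot: [-2.221, -2.221, 0.0]
contact_force: [-0.9, -1.7, -0.0]
opening: 0.247
```

```bash
python3 -m pendant '[{"dx":0,"dy":0,"dz":0.0005,"spin":0,"fingers":0.01},{"dx":0,"dy":0,"dz":0.0005,"spin":0,"fingers":0.01},{"dx":0,"dy":0,"dz":0,"spin":0,"fingers":0.01}]'
```

```text
clock: 26.03
position: [0.5371, 0.091, 0.0943]
tool_rot: [-2.221, -2.221, -0.0]
contact_force: [-0.5, -2.4, -0.8]
opening: 0.243
```

```bash
python3 -m pendant '[{"dx":0,"dy":0,"dz":0.0005,"spin":0,"fingers":0.01},{"dx":0,"dy":0,"dz":0,"spin":0,"fingers":0.01}]'
```

```text
clock: 26.2
position: [0.5371, 0.091, 0.0939]
tool_rot: [-2.221, -2.221, -0.0]
contact_force: [-1.3, -2.4, 0.3]
opening: 0.246
```

```bash
python3 -m pendant '[{"dx":0,"dy":0,"dz":0.0005,"spin":0,"fingers":0.01},{"dx":0,"dy":0,"dz":0.0005,"spin":0,"fingers":0.01},{"dx":0,"dy":0,"dz":0,"spin":0,"fingers":0.01}]'
```

```text
clock: 26.45
position: [0.5371, 0.091, 0.0929]
tool_rot: [-2.221, -2.221, -0.0]
contact_force: [-1.7, -1.7, -0.1]
opening: 0.244
```

```bash
python3 -m pendant '[{"dx":0,"dy":0,"dz":0.0005,"spin":0,"fingers":0.01},{"dx":0,"dy":0,"dz":0,"spin":0,"fingers":0.01}]'
```

```text
clock: 26.62
position: [0.5371, 0.091, 0.0924]
tool_rot: [-2.221, -2.221, -0.0]
contact_force: [-1.1, -2.5, -1.2]
opening: 0.24
```

```bash
python3 -m pendant '[{"dx":0,"dy":0,"dz":0.0005,"spin":0,"fingers":0.01},{"dx":0,"dy":0,"dz":0,"spin":0,"fingers":0.01}]'
```

```text
clock: 26.78
position: [0.5372, 0.0909, 0.0921]
tool_rot: [-2.222, -2.221, -0.0]
contact_force: [-1.9, -2.3, 1.9]
opening: 0.241
```

```bash
python3 -m pendant '[{"dx":0,"dy":0,"dz":0.0005,"spin":0,"fingers":0.01},{"dx":0,"dy":0,"dz":0,"spin":0,"fingers":0.01}]'
```

```text
clock: 26.95
position: [0.5373, 0.0909, 0.092]
tool_rot: [2.222, 2.221, 0.0]
contact_force: [-3.7, -2.5, 7.1]
opening: 0.241
```

```bash
python3 -m pendant '[{"dx":0,"dy":0,"dz":0.0005,"spin":0,"fingers":0.01},{"dx":0,"dy":0,"dz":0,"spin":0,"fingers":0.01}]'
```

```text
clock: 27.12
position: [0.5373, 0.0909, 0.0919]
tool_rot: [2.222, 2.221, 0.0]
contact_force: [-3.8, -2.5, 10.7]
opening: 0.242
```

```bash
python3 -m pendant '[{"dx":0,"dy":0,"dz":0.0004,"spin":0,"fingers":0.01},{"dx":0,"dy":0,"dz":0.0002,"spin":0,"fingers":0.01},{"dx":0,"dy":0,"dz":0,"spin":0,"fingers":0.01},{"dx":0,"dy":0,"dz":0,"spin":0,"fingers":0.01},{"dx":0,"dy":0,"dz":0,"spin":0,"fingers":0.01}]'
```

```text
clock: 27.53
position: [0.5374, 0.0909, 0.0918]
tool_rot: [2.222, 2.221, 0.001]
contact_force: [-6.3, -2.7, 15.3]
opening: 0.243
```

The bolt is bottomed at 15 N. I release it, retreat and check.

```bash
python3 -m pendant '[{"dx":0,"dy":0,"dz":-0.001,"spin":0,"fingers":0.01},{"dx":0,"dy":0,"dz":-0.0005,"spin":0,"fingers":0.022},{"dx":0,"dy":0,"dz":0,"spin":0,"fingers":0.03},{"dx":0,"dy":0,"dz":0,"spin":0,"fingers":0.04},{"dx":0,"dy":0,"dz":0,"spin":0,"fingers":0.06},{"dx":0,"dy":0,"dz":0,"spin":0,"fingers":0.06},{"dx":0,"dy":0,"dz":0,"spin":0,"fingers":0.06},{"dx":0,"dy":0,"dz":-0.01,"spin":0,"fingers":0.06},{"dx":0,"dy":0,"dz":-0.03,"spin":0,"fingers":0.06},{"dx":0,"dy":0,"dz":-0.035,"spin":0,"fingers":0.06},{"dx":0,"dy":0,"dz":-0.035,"spin":0,"fingers":0.06},{"dx":0,"dy":0,"dz":-0.025,"spin":0,"fingers":0.06}]' && python3 -m pendant '[{"dx":-0.03,"dy":0.03,"dz":0,"spin":0,"fingers":0.06},{"dx":-0.03,"dy":0.03,"dz":0,"spin":0,"fingers":0.06},{"dx":-0.03,"dy":0.03,"dz":0,"spin":0,"fingers":0.06},{"dx":0,"dy":0.03,"dz":0,"spin":0,"fingers":0.06},{"dx":0,"dy":0,"dz":0,"spin":0,"fingers":0.06},{"dx":0,"dy":0,"dz":0,"spin":0,"fingers":0.06},{"dx":0,"dy":0,"dz":0,"spin":0,"fingers":0.06},{"dx":0,"dy":0,"dz":0,"spin":0,"fingers":0.06}]'
python3 - <<'E'
from h import *
s=grab('scene','scene7.png'); e=grab('side','side7.png')
o=np.zeros((600,800,3),np.uint8)
for i,x in enumerate((s,e)):
    u,v=map(int,proj(x,[.526,.135,.07])); o[:340,i*400:i*400+340]=cv2.resize(x['img'][v-42:v+43,u-42:u+43],(340,340),interpolation=cv2.INTER_CUBIC); o[345:595,i*400:i*400+400]=cv2.resize(x['img'],(400,250))
    # collar-underside / top checks
    for n,X in (('pin',(.516,.1795)),('bolt',(.537,.091))): print(n,proj(x,[*X,.11])-[u-42,v-42])
cv2.imwrite('pics/crop7.png',o[...,::-1])
E
```

```text
clock: 28.53
position: [0.5379, 0.0911, 0.2306]
tool_rot: [2.221, 2.22, 0.005]
contact_force: [0.6, -0.4, 0.7]
opening: 0.686
clock: 29.2
position: [0.6546, 0.0034, 0.2271]
tool_rot: [-2.22, -2.222, 0.0]
contact_force: [-0.2, 1.0, 0.1]
opening: 0.685
pin [51.1598965  23.22165557]
bolt [35.53449317 39.14267493]
pin [31.57849586 41.39022296]
bolt [51.51984245 21.91790115]
```

View pics/crop7.png

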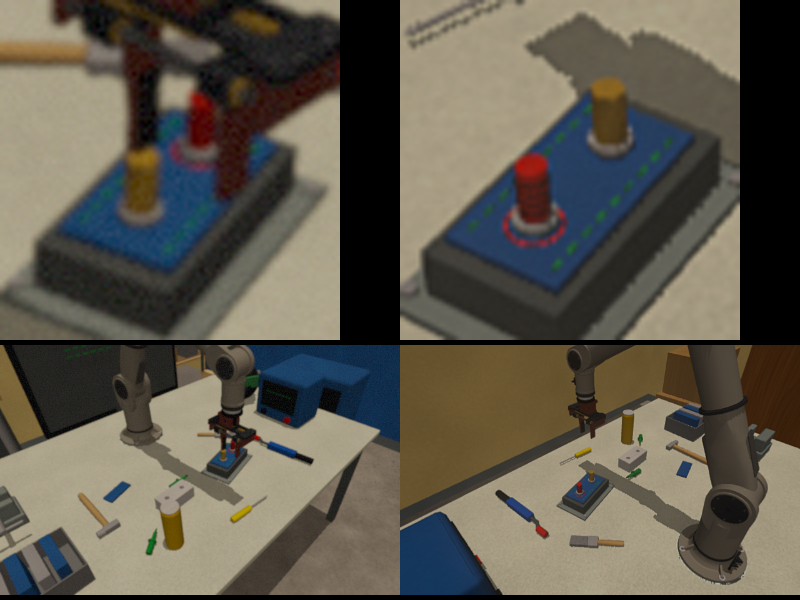

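Both stand home, but the green look-alikes now seem to be lying down. I check from the stored frames when that happened.

Run:
```python
from h import *
import pickle
s7={'img':cv2.imread('pics/scene7.png')[...,::-1].copy()};e7={'img':cv2.imread('pics/side7.png')[...,::-1].copy()}
D=pickle.load(open('D0.pkl','rb'));_,s4,e4=pickle.load(open('D4.pkl','rb'));_,s5,e5=pickle.load(open('D5.pkl','rb'))
for n,x in (('s0',D['scene']),('s4',s4),('s5',s5),('s7',s7),('e0',D['side']),('e4',e4),('e5',e5),('e7',e7)):
    print(n,[(b[0],c) for b,c in [(q[0],q[1]) for q in cents(x,(50,100,20),(80,255,255),25)[0]] for b in [b] if 230<c[0]<400 and 120<c[1]<300] if 0 else [q for q in cents(x,(50,100,20),(80,255,255),25)[0] if 230<q[1][0]<400 and 120<q[1][1]<300 and q[0][4]>40])
for n in ('wrist','scene','side'): pass
# wrist frame sequence: t=0.15, 0.78(D1), 1.67(D2)
for f in ('D1.pkl','D2.pkl'): print(f,[q for q in cents(pickle.load(open(f,'rb')),(50,100,20),(80,255,255),60)[0]])
# bystander drift start->end (masked table area difference excluding arm)
s=D['scene']
for nm,lo,hi in (('yellow',(20,150,80),(30,255,255)),('blue',(100,150,50),(115,255,255))):
    for x in (D['side'],e7): print(nm,[(q[0][4],q[1]) for q in cents(x,lo,hi,60)[0]])
```

```text
s0 [([300, 190, 10, 28, 161], [304.2, 201.7]), ([244, 262, 13, 30, 224], [250.0, 274.8])]
s4 [([300, 189, 10, 29, 149], [304.4, 201.1])]
s5 []
s7 [([271, 208, 28, 18, 77], [285.8, 215.9])]
e0 [([380, 140, 9, 15, 85], [384.3, 147.4]), ([352, 186, 10, 28, 153], [356.6, 197.1])]
e4 [([381, 143, 7, 14, 70], [384.0, 149.0]), ([352, 186, 10, 28, 161], [356.5, 196.8])]
e5 [([381, 143, 7, 14, 70], [384.0, 149.0]), ([362, 198, 24, 15, 144], [374.9, 204.8])]
e7 [([381, 143, 7, 14, 70], [384.0, 149.0]), ([362, 198, 24, 15, 147], [375.2, 204.6])]
D1.pkl [([280, 280, 8, 13, 69], [283.9, 286.9]), ([267, 322, 18, 12, 185], [275.2, 326.8])]
D2.pkl [([266, 90, 31, 29, 685], [281.2, 103.8])]
yellow [(737, [363.7, 134.3]), (175, [292.7, 171.2])]
yellow [(736, [363.7, 134.4]), (176, [292.8, 171.2])]
blue [(98, [465.4, 101.1]), (225, [462.6, 115.3]), (345, [454.6, 198.4]), (697, [299.3, 224.2]), (483, [190.5, 259.8]), (13101, [56.9, 345.0])]
blue [(109, [466.5, 101.5]), (222, [462.6, 115.2]), (349, [454.5, 198.4]), (421, [301.4, 224.5]), (484, [190.5, 259.8]), (13115, [56.9, 345.0])]
```

```bash
python3 -c "
from rig import bot
print(bot.job_done())"
```

```text
the job is handed in; nothing more can be done
None
```

I pushed the pin down through the red-ringed hole first, then the bolt through the plain hole. Each bottomed on its stop with a push of about 15 N, and I released and handed in the job at about 29 s.

- **Pin:** the stop was felt with the tip about 10 mm above the table, and the final push read 15.1 N.
- **Bolt:** the stop was felt with the tip about 11 mm above the table, and the final push read 15.3 N.
- **Side loads:** these stayed under about 7 N in the readings throughout, so I saw nothing near the 30 N limit.
- **Final pictures:** both stand upright with their collars just above the plate, and their tops are within 1–2 pixels of the predicted height. The gripper was clear of everything. The spray can and screwdriver were within 0.1 px of where they started, and the coupon and torch were also in place. I did not measure the hammer and brush, but nothing looked out of place.

**One check that disagreed:** the two green look-alikes, which stood on their pointed tips, had toppled by the end. One fell before 5 s, the other between 5 s and 16 s. The tool's path never came near the second one. It passed about 3 cm or more from the first, going by the gripper's stated size. The force readings showed no contact, so they seem to have fallen by themselves. I left them where they lay.

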